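Pack a two-layer lock-up kit box

ROBOT

A 7-joint arm with a two-finger parallel gripper is mounted at the origin on a cart in front of the work surface, level with it; the furniture and walls round the work are solid. World frame = base frame: x ahead of the robot, y to its left, z up, the work surface at z = 0. Lengths are in m, angles in rad, forces in N, time in s.
With the tool pointing down it reaches from about 0.35 to 0.9 m from the base axis. Payload 7.2 kg.
Tool frame: the origin (TCP) lies midway between the tips of the shut fingers; the grasp point (between the pads) lies 19 mm behind it; z points along the fingers, y is the line along which they close (so a half turn about z gives the same grasp; the last joint's range is limited). The gripper opens to 88 mm and grips with 3 to 60 N. Pads are 20 mm wide; open, the fingers measure 115 mm over their backs; the gripper's body (75 mm by 178 mm) begins 61 mm behind the grasp point.
Start: joints at [-1.202, 0.411, -0.013, 1.596, 0.006, 1.134, -0.082], TCP at [0.264, 0.566, 0.223] pointing down, gripper open.
Joint ranges: [-2.95, 2.95], [-0.29, 1.99], [-1.47, 1.44], [0.14, 2.54], [-1.03, 4.17], [0.13, 1.85], [-2.86, 2.86]. Speed limits (rad/s): [2.39, 2.39, 3.01, 3.01, 3.14, 3.14, 3.14].

INTERFACE

Orientations are given as a unit quaternion [w, x, y, z].
In Python, from station import bot gives the robot as it stands.
- The arm moves only by the tool carry_out, never from a script. Its argument "rows" is a list that holds one entry, the list of rows, each a list of 6 numbers: the shift along the tool's x, y, z in mm, then the turn, a rotation vector about the tool's x, y, z in degrees. In form: [[[x, y, z, wx, wy, wz], ...]]. A call has 1 to 20 rows; each row is the pose to reach, as a shift and turn from the pose commanded when the call began, along the tool's axes at that moment; what a row does not reach only later rows make up. A row lasts 1/10 s, in which the tool goes at most 50 mm and 8.59 degrees, less where a joint would pass 70% of its speed; a pose out of reach is approached as far as the arm can. A call with a gripper value outside its range is refused whole. "grip" is the closure, from 0 (fully open) to 1 (shut), set as the call begins (left out, the last holds). The fingers move at their own pace and stop on an object; the grip force is fixed at half the most. Time passes only in rows, so rows that repeat a pose let the fingers close. It gives the time, the measured TCP pose, the force, the opening and the grip force at its end, in the units of the state.
- bot.observe(): the state, without advancing time (a new reading comes with each control period).
- bot.snapshot(name): name is "scene" or "top" or "wrist"; returns a dict with "color" (384x512x3 uint8, red, green, blue), "z_map" (384x512 float32, m along the optical axis (not along the pixel's ray), 0 where there is no reading), "fx", "fy", "cx", "cy" (pixels), "R" (3x3) and "t" (3): a world point X has camera coordinates R X + t. Camera axes: x right, y down, z forward; pixel columns grow to the right and rows downward; lengths in m; the calibration is good to about 2 mm. A picture is of the moment at which its call begins.
- bot.finish_job(): hands the job in; it is judged then, once.
The state is a dict: "time": time; "joint_pos": joint angles; "qvel": joint speeds; "joint_efforts": joint torques, N m; "ee_pos": TCP position; "ee_rot": TCP orientation; "wrist_force": force on the tool from outside, world axes, zero at the start; "ft_torque": the same for the moment, N m; "width": opening from 0.0 (shut) to 1.0 (fully open); "finger_force": force on a finger pad.
Only numpy, scipy, OpenCV 4.12 (cv2) and the standard library are available. Lean on these libraries where they do the work, as an engineer would, in place of code of your own. Each camera call takes 0.05 s, during which the arm holds its last target. There are 200 camera calls.

TASK

Pack the lock-up kit for the press: lay the toothed iron quoin in the short cut-out and the wooden wedge in the long cut-out in the bottom of the open kit box, then fit the divider board down over them onto its ledges so that it sits flush with the rim. After that, lay the T-shaped quoin key and the brass rule in their matching recesses on top of the divider, each flat and fully down, and let go of everything. Leave the U-shaped metal piece, the block of type and everything else round the work where they are.

Things in the scene. Friction and masses are not known exactly. Their poses are not given: they have to be found in the camera images.
- kit_box: Pale open box, brass corners, fixed; mm: 132x214x44, long in y, inside 118x200. Origin: centre of underside. Cut-outs with grey felt floors at z 8, surround top z 16: quoin's 52x30 at y +48, wedge's 68x24 at y -48, both x 0, long in y, each crossed by a bare finger relief (28 in y, x -44..44, z 7). Divider rests on end ledges at z 32, 3 mm clear all round, flush with the rim, either way round.
- divider: Loose brown board 112x194x12 mm, long in y, 250 g. Origin: centre of underside. Dark grip amid its top: 44 in x, 12 in y, z 12-36; pinch along y. Grey felt recess floors z 6 (6 deep): key's T at y -50, x 0, shank slot along x, crossbar slot at x +39, bare finger relief x -10..20, y -88..-12; rule's 26x62 (long in y) at y +50, x 0, finger relief 28 in y, x -44..44. About 4 mm clear round each.
- quoin: Toothed dark iron quoin, block 44 (x) x 22 (y) x 18 mm, 70 g. Origin: centre of its underside, long along x. In the box its x axis lies along the box's y axis, either way round.
- wedge: Brown wooden wedge (a plain strip) 60 (x) x 16 (y) x 20 mm, 30 g. Origin: centre of its underside, long along x. In the box its x axis lies along the box's y axis, either way round.
- key: T-shaped quoin key lying flat, 70 (x) x 90 (y) x 12 mm, 160 g: bright round shank 11 mm thick along y, -40 to +45; dark crossbar 12 mm thick along x at y = -39. Origin: centre of outline, at underside. In the divider, key +y points along divider -x (crossbar at divider +x), origins' x equal; key y = -5 is then over the finger relief's middle.
- rule: Yellow brass rule, block 54 (x) x 18 (y) x 22 mm, 50 g. Origin: centre of its underside, long along x. In the divider its x axis lies along the divider's y axis, either way round.
- u_piece: Bystander: blue-grey U-shaped metal piece 52 x 36 x 34 mm, origin at the centre of its underside. Leave it alone.
- type_block: Bystander: dark block of metal type lines 34 x 41 x 26 mm, origin at the centre of its underside. Leave it alone.
There are look-alikes about, which are no part of the job. Leave any orange look-alike of the rule alone.

How it is judged:
By the outcome, as a careful person would: the job done as asked, in the order asked, and still so for the second after the job is handed in, with the robot touching nothing.
It also fails if it takes over 96 s, if anything falls off the work surface, if the arm or the gripper's body presses on something with over 40 N, if the wrist force passes 120 N, or if a joint passes its speed limit or range.

## Working session

There is one attempt and no reset: what is moved stays moved. The work goes in short steps, Python scripts to look and compute and a tool call to move; the robot and the scene stay as the last step left them, time stands still between calls to the robot, and variables do not carry over. Pictures are saved under pics/ and viewed, at most 14 in all, crops included, and the job is handed in when it is done.

Besides the shell and the picture viewer there is one more tool, called after "Emit:" by a JSON object that holds its "fn" and its "kwargs", one argument or row to a line. carry_out: Moves the arm, as the interface text tells. Its arguments: {"type":"object","properties":{"rows":{"type":"array","items":{"type":"array","items":{"type":"array","items":{"type":"number"}}}},"grip":{"type":"number"}},"required":["rows"]}

```bash
ls; mkdir -p pics; cat > h.py <<'E'
import numpy as np, cv2
from station import bot
from scipy.spatial.transform import Rotation as Ro
def snap(n,f=None):
    s=bot.snapshot(n)
    if f: cv2.imwrite(f'pics/{f}.png',s['color'][:,:,::-1])
    return s
def cloud(s):
    z=s['z_map']; v,u=np.mgrid[:z.shape[0],:z.shape[1]]
    P=np.stack([(u-s['cx'])/s['fx']*z,(v-s['cy'])/s['fy']*z,z],-1)
    return (P-np.array(s['t']))@np.array(s['R'])
def ray(s,u,v,h):
    R=np.array(s['R']);c=-R.T@np.array(s['t']);d=R.T@np.array([(u-s['cx'])/s['fx'],(v-s['cy'])/s['fy'],1])
    return c+d*(h-c[2])/d[2]
def tool():
    o=bot.observe();q=o['ee_rot'];return np.array(o['ee_pos']),Ro.from_quat([q[1],q[2],q[3],q[0]]),o
E
python3 - <<'E'
from h import *
for n in('top','scene','wrist'):
    s=snap(n,n+'0'); np.savez(n+'0',**s); print(n,-np.array(s['R']).T@s['t'],s['fx'])
p,R,o=tool();print(p,R.as_matrix().round(3),o)
a=cv2.imread('pics/top0.png');b=cv2.imread('pics/scene0.png')
E
```

```text
pics
top [ 0.37577873 -0.0257996   0.90602362] 377.8581652844537
scene [-0.06756767 -0.36731426  0.84437138] 427.60598052741284
wrist [0.20411828 0.59553412 0.38357268] 270.0713139542965
[0.26428722 0.565943   0.22200769] [[-0.906  0.423 -0.   ]
 [ 0.423  0.906 -0.001]
 [-0.    -0.001 -1.   ]] {'time': 0.15, 'joint_pos': array([-1.20221188,  0.4117162 , -0.01266213,  1.59683913,  0.00560583,
        1.13431209, -0.08219592]), 'qvel': array([-8.51643683e-04, -2.11909668e-03,  5.44983601e-04, -3.45898050e-03,
       -1.08754341e-03, -9.54979997e-05, -1.17623123e-04]), 'joint_efforts': array([ 1.95186825e-03, -5.88336718e+01,  6.42583854e-01, -2.91290528e+01,
       -5.37482661e-02,  1.57571572e-02,  1.18567491e-04]), 'ee_pos': array([0.26428722, 0.565943  , 0.22200769]), 'ee_rot': array([-7.90667058e-05,  2.16667891e-01,  9.76245175e-01, -6.14641425e-04]), 'wrist_force': array([ 0.29370915, -0.52809497,  0.81518917]), 'ft_torque': array([ 0.04623768,  0.01292331, -0.01794703]), 'finger_force': 0.0, 'width': 0.9990907673874033}
```

View pics/top0.png

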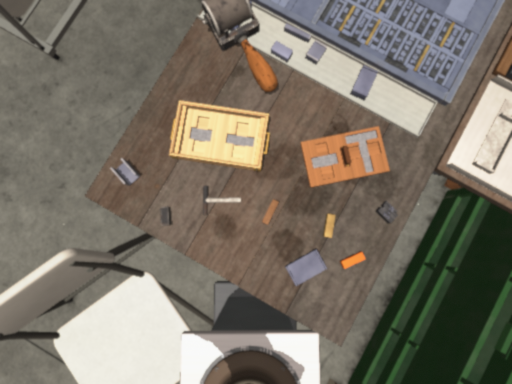

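View pics/scene0.png

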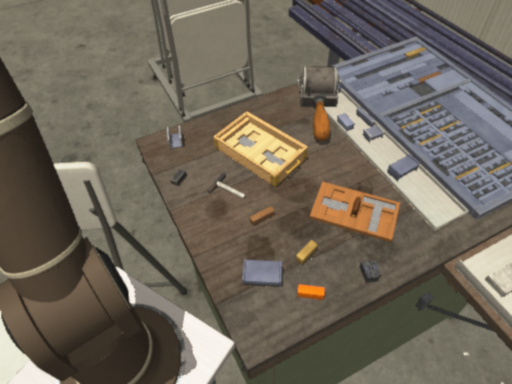

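Top view: box (220,134), divider (345,157), U-piece (125,171), quoin (166,215), key (220,200), wedge (270,211), rule (330,225), type block (387,212), orange look-alike (353,261). The scene view agrees.

```bash
cat >> h.py <<'E'
def comp(s,seed,zmin=.004,zmax=.2,r=60):
    """minAreaRect of the raised blob nearest pixel seed, as world xy"""
    P=cloud(s);m=((P[...,2]>zmin)&(P[...,2]<zmax)&(s['z_map']>0)).astype('uint8')
    n,l,st,c=cv2.connectedComponentsWithStats(m)
    v,u=np.nonzero(l);k=np.argmin((u-seed[0])**2+(v-seed[1])**2);i=l[v[k],u[k]]
    Q=P[l==i];zt=np.percentile(Q[:,2],90);Q=Q[Q[:,2]>zt-.006]
    (c,wh,a)=cv2.minAreaRect((Q[:,:2]*1000).astype('float32'))
    if wh[0]<wh[1]: wh=wh[::-1];a-=90
    return np.round(c,1),np.round(wh,1),round((a+90)%180-90,1),round(zt*1000,1),len(Q)
E
python3 - <<'E'
from h import *
s=dict(np.load('top0.npz'))
for n,p in dict(box=(220,134),div=(345,157),quoin=(166,215),key=(220,200),wedge=(270,211),rule=(330,225),type=(387,212),u=(125,171),slab=(306,267),orange=(353,261)).items():
    print(n,comp(s,p))
P=cloud(s);print([P[v,u].round(3) for u,v in((240,240),(240,140),(260,65),(280,50),(290,60))])
a=cv2.imread('pics/top0.png');cv2.imwrite('pics/c1.png',cv2.resize(a[90:290,90:410],(800,500),interpolation=2))
E
```

```text
box (array([608. ,  70.9]), array([215.8, 133.5]), 81.1, np.float64(43.3), 981)
div (array([ 560.8, -229.4]), array([195.2, 112.7]), -78.5, np.float64(14.3), 2456)
quoin (array([418.6, 200.4]), array([43.2, 22. ]), 4.2, np.float64(20.7), 163)
key (array([457. ,  67.3]), array([88.4, 66.7]), -89.1, np.float64(13.0), 294)
wedge (array([427.6, -48.3]), array([59. , 14.7]), -26.9, np.float64(21.9), 171)
rule (array([ 394.5, -186.1]), array([53.9, 18.4]), -10.4, np.float64(24.4), 187)
type (array([ 424.5, -323.4]), array([41.9, 29.5]), 43.5, np.float64(25.6), 199)
u (array([523.3, 295.6]), array([50.7, 36.2]), 42.1, np.float64(35.1), 90)
slab (array([ 298.6, -129.5]), array([82., 50.]), -61.5, np.float64(25.3), 788)
orange (array([ 314.8, -238.6]), array([54. , 18.4]), -66.2, np.float64(24.4), 193)
[array([0.362, 0.023, 0.001]), array([0.602, 0.024, 0.008]), array([ 0.774, -0.026,  0.049]), array([ 0.824, -0.075,  0.024]), array([ 0.809, -0.101,  0.003])]
```

View pics/c1.png

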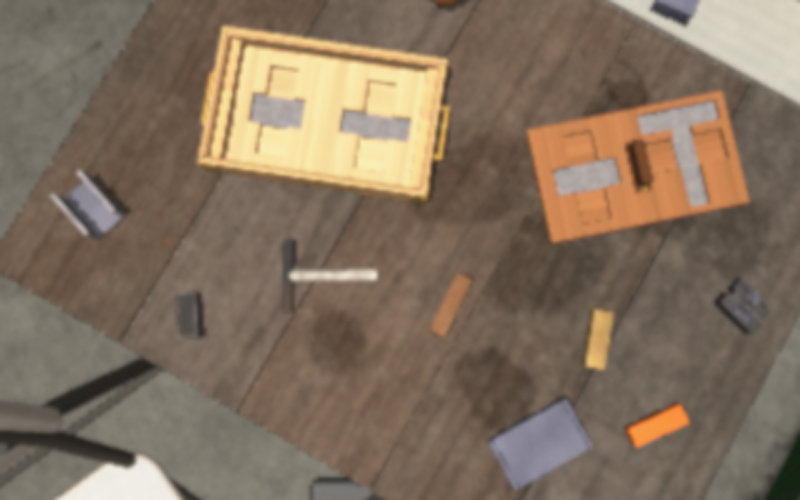

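```bash
cat >> h.py <<'E'
def go(x,y,z,ang):
    """tool-frame shift (mm) and rotvec (deg) to TCP x,y,z mm, pointing down, tool y at world angle ang (mod 180)"""
    p,R,o=tool();M=R.as_matrix();best=None
    for a in(ang,ang+180):
        a=np.radians(a);ty=np.array([np.cos(a),np.sin(a),0]);tz=np.array([0,0,-1.]);T=np.stack([np.cross(ty,tz),ty,tz],1)
        w=Ro.from_matrix(M.T@T).as_rotvec(degrees=True)
        if best is None or np.linalg.norm(w)<np.linalg.norm(best): best=w
    d=M.T@(np.array([x,y,z])-p*1000)
    print('row',d.round(1),best.round(1),'| tcp',(p*1000).round(1),'yaw',np.degrees(np.arctan2(M[1,1],M[0,1])).round(1),'t',o['time'].round(2),'q7',o['joint_pos'][6].round(2),'w',round(o['width']*88,1),'F',np.round(o['wrist_force'],1))
E
python3 -c "
from h import *
go(418.6,200.4,90,94.2)"
```

```text
Traceback (most recent call last):
  File "h.py", line 34, in go
    print('row',d.round(1),best.round(1),'| tcp',(p*1000).round(1),'yaw',np.degrees(np.arctan2(M[1,1],M[0,1])).round(1),'t',o['time'].round(2),'q7',o['joint_pos'][6].round(2),'w',round(o['width']*88,1),'F',np.round(o['wrist_force'],1))
                                                                                                                            ^^^^^^^^^^^^^^^
AttributeError: 'float' object has no attribute 'round'
```

```bash
sed -i "s/o\['time'\].round(2)/round(o['time'],2)/" h.py
python3 -c "
from h import *
go(418.6,200.4,90,94.2)"
```

```text
row [-294.4 -265.8  132.4] [ -0.1  -0.  -29.2] | tcp [264.3 565.9 222. ] yaw 65.0 t 0.15 q7 -0.08 w 87.9 F [ 0.3 -0.5  0.8]
```

Emit:
{"fn": "carry_out", "kwargs": {
  "rows": [
    [[-294,-266,60,0,0,-29],[-294,-266,60,0,0,-29],[-294,-266,60,0,0,-29],[-294,-266,60,0,0,-29],[-294,-266,60,0,0,-29],[-294,-266,60,0,0,-29],[-294,-266,60,0,0,-29],[-294,-266,60,0,0,-29],[-294,-266,60,0,0,-29],[-294,-266,132,0,0,-29],[-294,-266,132,0,0,-29],[-294,-266,132,0,0,-29],[-294,-266,132,0,0,-29]]
  ],
  "grip": 0
}}

```text
time: 1.45
ee_pos: [0.4182, 0.2014, 0.0909]
ee_rot: [-0.0, -0.035, 0.999, -0.0]
wrist_force: [0.3, 0.6, 0.7]
width: 1.001
finger_force: 0.0
```

```bash
python3 - <<'E'
from h import *
s=snap('wrist','w1');P=cloud(s)
go(418.6,200.4,3,94.2)
u=s['R']@np.array([.4186,.2004,.018])+s['t'];px=(u[0]/u[2]*s['fx']+s['cx'],u[1]/u[2]*s['fy']+s['cy']);print(px,comp(s,px))
E
```

```text
row [ 0.3 -1.3 88.6] [ 0.   0.  -0.2] | tcp [418.7 201.7  91.6] yaw 94.0 t 1.5 q7 1.11 w 87.9 F [0.1 0.2 0.5]
(np.float64(249.79491850561448), np.float64(200.16463864686935)) (array([421.4, 201.2]), array([43.5, 21.2]), 4.4, np.float64(18.5), 1034)
```

View pics/w1.png

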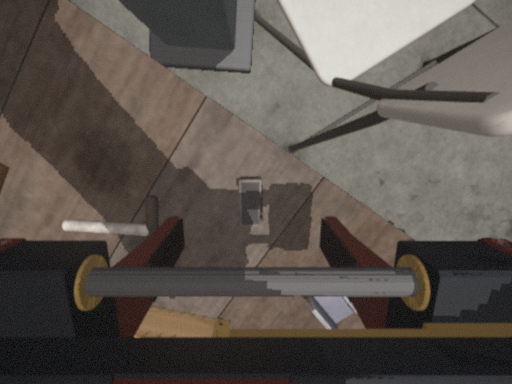

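The wrist view shows the quoin at (250,200) between the fingers' tracks; it agrees with the top view to 3 mm.

Emit:
{"fn": "carry_out", "kwargs": {
  "rows": [
    [[-1.5,-1,45,0,0,0],[-1.5,-1,75,0,0,0],[-1.5,-1,88,0,0,0],[-1.5,-1,88,0,0,0],[-1.5,-1,88,0,0,0]]
  ]
}}

```text
time: 2.0
ee_pos: [0.4207, 0.2008, 0.0039]
ee_rot: [0.001, -0.035, 0.999, 0.0]
wrist_force: [0.3, -0.3, 0.6]
width: 0.998
finger_force: 0.0
```

Emit:
{"fn": "carry_out", "kwargs": {
  "rows": [
    [[0,0,0,0,0,0],[0,0,0,0,0,0],[0,0,0,0,0,0],[0,0,0,0,0,0],[0,0,0,0,0,0],[0,0,0,0,0,0],[0,0,0,0,0,0],[0,0,0,0,0,0]]
  ],
  "grip": 1
}}

```text
time: 2.8
ee_pos: [0.4198, 0.2, 0.0026]
ee_rot: [-0.0, -0.035, 0.999, -0.0]
wrist_force: [0.5, -0.6, -0.6]
width: 0.306
finger_force: 0.0
```

```bash
python3 - <<'E'
from h import *
go(615.4,118.3,95,-8.9)
E
```

```text
row [-189.5  -95.1  -92.4] [  0.   -0.  -77.1] | tcp [419.8 200.    2.6] yaw 94.0 t 2.8 q7 1.12 w 26.9 F [ 0.5 -0.6 -0.6]
```

Emit:
{"fn": "carry_out", "kwargs": {
  "rows": [
    [[0,0,0,0,0,0],[0,0,0,0,0,0],[0,0,0,0,0,0],[0,0,-30,0,0,0],[0,0,-70,0,0,0],[0,0,-100,0,0,0],[0,0,-100,0,0,0]]
  ]
}}

```text
time: 3.5
ee_pos: [0.422, 0.2012, 0.1062]
ee_rot: [0.003, -0.035, 0.999, 0.002]
wrist_force: [0.5, -0.1, 0.2]
width: 0.23
finger_force: 30.0
```

```bash
python3 - <<'E'
from h import *
go(530,90,130,-8.9);go(615.4,118.3,130,-8.9)
E
```

```text
row [-100.2 -118.3  -23.6] [ -0.1   0.4 -77.1] | tcp [422.  201.2 106.2] yaw 94.0 t 3.5 q7 1.11 w 20.3 F [ 0.5 -0.1  0.2]
row [-187.3  -96.   -23. ] [ -0.1   0.4 -77.1] | tcp [422.  201.2 106.2] yaw 94.0 t 3.5 q7 1.11 w 20.3 F [ 0.5 -0.1  0.2]
```

Emit:
{"fn": "carry_out", "kwargs": {
  "rows": [
    [[-15,-10,-45,0,0,8],[-30,-20,-45,0,0,16],[-50,-30,-45,0,0,24],[-70,-45,-45,0,0,32],[-90,-60,-45,0,0,40],[-110,-75,-45,0,0,48],[-130,-90,-45,0,0,56],[-145,-105,-45,0,0,64],[-160,-115,-45,0,0,72],[-170,-125,-45,0,0,80],[-176,-135,-45,0,0,88],[-176,-143,-45,0,0,96],[-177,-143,-45,0,0,103],[-177,-143,-45,0,0,103],[-177,-143,-45,0,0,103]]
  ]
}}

```text
time: 5.0
ee_pos: [0.6058, 0.0699, 0.1466]
ee_rot: [-0.0, 0.759, 0.651, -0.001]
wrist_force: [-1.1, -0.2, -0.3]
width: 0.232
finger_force: 30.0
```

```bash
python3 - <<'E'
from h import *
s=snap('wrist','w2');np.savez('w2',**s)
go(615.4,118.3,60,-8.9)
for x,y,z in((615.4,118.3,8),(608,71,44)):
    u=s['R']@np.array([x,y,z])/1+np.array(s['t'])*1000;print(u[0]/u[2]*s['fx']+s['cx'],u[1]/u[2]*s['fy']+s['cy'])
E
```

```text
row [49.3  2.  86.9] [-0.1  0.   0.1] | tcp [606.   69.9 146.9] yaw -8.8 t 5.05 q7 -0.1 w 20.1 F [-0.6 -0.2  0. ]
252.6481042103316 141.82697413946187
252.6377039484835 192.33904909027734
```

View pics/w2.png

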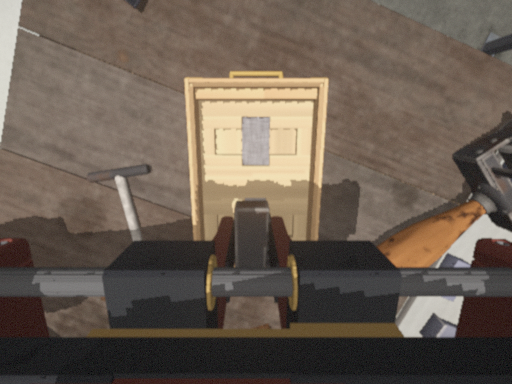

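The wrist view shows the grey quoin cut-out at (256,141), and the held quoin at (252,235) pointing straight along it.

```bash
python3 - <<'E'
from h import *
s=dict(np.load('w2.npz'));h=cv2.cvtColor(s['color'],cv2.COLOR_RGB2HSV)
m=np.zeros(h.shape[:2],'uint8');m[105:175,225:290]=(h[105:175,225:290,1]<60)
n,l,st,c=cv2.connectedComponentsWithStats(m);i=1+np.argmax(st[1:,4]);v,u=np.nonzero(l==i)
Q=np.array([ray(s,a,b,.008)[:2]*1000 for a,b in zip(u,v)],'float32');print('felt',cv2.minAreaRect(Q))
P=cloud(s);print('felt z',np.median(P[l==i][:,2]))
# rim top: z 38..50 , y>60
m=(P[...,2]>.039)&(P[...,2]<.05);m[:60]=0;m[230:]=0;m[:,:170]=0;m[:,345:]=0
Q=P[m][:,:2]*1000;Rb=Ro.from_euler('z',8.9,degrees=True).as_matrix()[:2,:2]
L=(Q-[608,70.9])@Rb.T;side=abs(L[:,0])>57
for sg in(1,-1):
    k=(L[:,0]*sg>57)&(L[:,1]<90);print('side',sg,np.percentile(L[k,0],[3,50,97]),'slope',np.degrees(np.polyfit(L[k,1],L[k,0],1)[0]))
k=(abs(L[:,0])<50)&(L[:,1]>98);print('end y',np.percentile(L[k,1],[3,50,97]),'slope',np.degrees(np.polyfit(L[k,0],L[k,1],1)[0]))
m=(P[...,2]>.13)&(P[...,2]<.18);m[:190]=0;m[250:]=0;m[:,:225]=0;m[:,275:]=0
hm=m&(np.arange(512)[None]>236)&(np.arange(512)[None]<270)
H=P[hm]*1000;print('held',np.percentile(H,[3,50,97],axis=0).round(1))
E
```

```text
felt ((618.1341552734375, 118.59261322021484), (52.89502716064453, 30.4545841217041), 82.09049224853516)
felt z 0.0077211150327944865
side 1 [61.68187518 64.59814399 68.27419761] slope 0.0029644448074543058
side -1 [-62.97463933 -59.81116374 -57.17030047] slope -0.007008956539261594
end y [101.01158709 103.73701301 106.79963253] slope 0.041725426430312615
held [[600.   66.9 148.9]
 [609.4  81.3 161.5]
 [618.5  92.4 162.8]]
```

Emit:
{"fn": "carry_out", "kwargs": {
  "rows": [
    [[25,4,20,0,0,0],[45,4.5,45,0,0,0],[50,4.7,80,0,0,0],[50,4.7,95,0,0,0],[50,4.7,95,0,0,0],[50,4.7,95,0,0,0]]
  ]
}}

```text
time: 5.65
ee_pos: [0.6193, 0.1172, 0.0535]
ee_rot: [0.0, 0.761, 0.649, 0.0]
wrist_force: [0.0, 0.4, 0.3]
width: 0.234
finger_force: 30.0
```

```bash
python3 - <<'E'
from h import *
go(618.3,119.7,11,-8.9)
E
```

```text
row [ 2.3 -1.4 42.5] [ 0.   0.  -0.2] | tcp [619.3 117.2  53.5] yaw -9.1 t 5.65 q7 -0.12 w 20.6 F [0.  0.4 0.3]
```

Emit:
{"fn": "carry_out", "kwargs": {
  "rows": [
    [[1.5,-0.7,15,0,0,0],[1.5,-0.7,28,0,0,0],[1.5,-0.7,36,0,0,0],[1.5,-0.7,42,0,0,0],[1.5,-0.7,42,0,0,0],[1.5,-0.7,42,0,0,0]]
  ]
}}

```text
time: 6.25
ee_pos: [0.6184, 0.1198, 0.0105]
ee_rot: [0.0, 0.761, 0.649, -0.0]
wrist_force: [-0.3, 0.6, -0.8]
width: 0.232
finger_force: 30.0
```

Emit:
{"fn": "carry_out", "kwargs": {
  "rows": [
    [[0,0,0,0,0,0],[0,0,0,0,0,0],[0,0,0,0,0,0],[0,0,-10,0,0,0],[0,0,-45,0,0,0],[0,0,-90,0,0,0],[0,0,-110,0,0,0]]
  ],
  "grip": 0.6
}}

```text
time: 6.95
ee_pos: [0.6202, 0.1197, 0.1252]
ee_rot: [0.001, 0.761, 0.649, 0.002]
wrist_force: [0.1, -0.4, 0.9]
width: 0.4
finger_force: 0.0
```

```bash
python3 - <<'E'
from h import *
s=snap('top','t2')
cv2.imwrite('pics/c2.png',cv2.resize(s['color'][60:220,130:330,::-1],(800,640)[:2] if 0 else (750,600),interpolation=2))
go(430.2,-47.8,90,-26.9+90)
E
```

```text
row [-195.9 -162.6   35.5] [  0.5   0.1 -72.2] | tcp [621.3 120.  127.4] yaw -9.1 t 7.0 q7 -0.16 w 35.0 F [ 0.8 -0.7  1.7]
```

Emit:
{"fn": "carry_out", "kwargs": {
  "rows": [
    [[-22,-18,0,0,0,-8],[-44,-36,0,0,0,-16],[-66,-54,0,0,0,-24],[-88,-72,0,0,0,-32],[-110,-90,0,0,0,-40],[-132,-108,0,0,0,-48],[-154,-126,10,0,0,-56],[-176,-144,25,0,0,-64],[-196,-163,35,0,0,-72],[-196,-163,35,0,0,-72],[-196,-163,35,0,0,-72]]
  ],
  "grip": 0
}}

```text
time: 8.1
ee_pos: [0.4268, -0.0484, 0.086]
ee_rot: [0.0, 0.235, 0.972, 0.0]
wrist_force: [0.3, 0.0, -0.5]
width: 0.997
finger_force: 0.0
```

```bash
python3 - <<'E'
from h import *
s=snap('wrist')
u=s['R']@np.array([.430,-.048,.020])+s['t'];px=(u[0]/u[2]*s['fx']+s['cx'],u[1]/u[2]*s['fy']+s['cy']);r=comp(s,px);print(px,r)
go(*r[0],3,r[2]+90)
E
```

```text
(np.float64(252.37562998622823), np.float64(205.32178576679408)) (array([430.2, -48.3]), array([59.8, 15.7]), -26.8, np.float64(20.0), 1173)
row [-2.4  0.9 83.2] [ 0.   0.1 -0.4] | tcp [427.6 -48.   86.2] yaw 62.8 t 8.15 q7 1.21 w 88.2 F [ 0.1 -0.3  0.8]
```

View pics/c2.png

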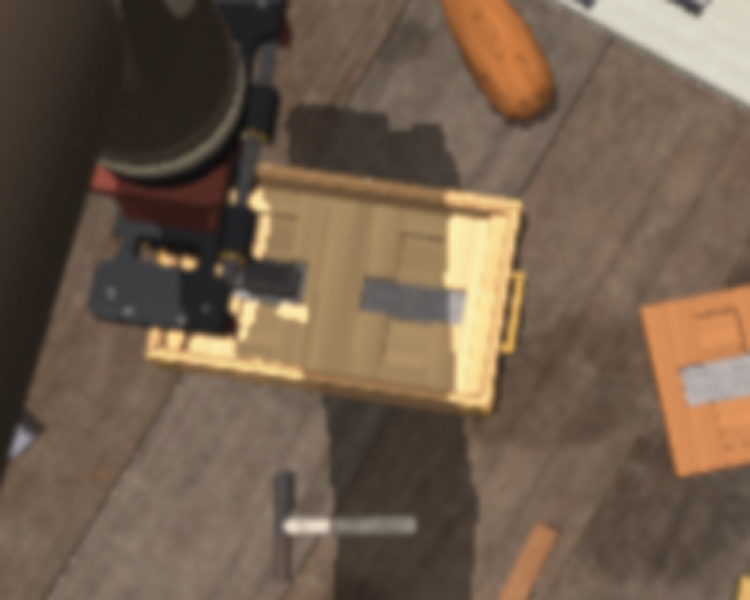

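The quoin lies in the short cut-out at (275,280) in the crop. Next comes the wedge.

Emit:
{"fn": "carry_out", "kwargs": {
  "rows": [
    [[-2.4,0.5,45,0,0,0],[-2.4,0.5,72,0,0,0],[-2.4,0.5,83,0,0,0],[-2.4,0.5,83,0,0,0]]
  ],
  "grip": 0.5
}}

```text
time: 8.55
ee_pos: [0.4294, -0.0482, 0.002]
ee_rot: [-0.001, 0.234, 0.972, -0.0]
wrist_force: [-0.5, -0.5, -0.1]
width: 0.678
finger_force: 0.0
```

Emit:
{"fn": "carry_out", "kwargs": {
  "rows": [
    [[0,0,0,0,0,0],[0,0,0,0,0,0],[0,0,0,0,0,0],[0,0,0,0,0,0],[0,0,0,0,0,0],[0,0,0,0,0,0],[0,0,0,0,0,0]]
  ],
  "grip": 1
}}

```text
time: 9.25
ee_pos: [0.4292, -0.0487, 0.0029]
ee_rot: [0.0, 0.234, 0.972, 0.0]
wrist_force: [-1.1, 0.8, 5.9]
width: 0.181
finger_force: 30.0
```

```bash
python3 - <<'E'
from h import *
go(602.9,23.6,110,-8.9)
E
```

```text
row [-121.9  143.4 -107. ] [ 0.   0.  71.9] | tcp [429.2 -48.7   2.9] yaw 63.0 t 9.25 q7 1.28 w 16.0 F [-1.1  0.8  5.9]
```

Emit:
{"fn": "carry_out", "kwargs": {
  "rows": [
    [[0,0,-25,0,0,0],[0,0,-70,0,0,8],[-12,14,-107,0,0,16],[-26,31,-107,0,0,24],[-42,50,-107,0,0,32],[-58,68,-107,0,0,40],[-74,87,-107,0,0,48],[-90,106,-107,0,0,56],[-106,125,-107,0,0,64],[-116,137,-107,0,0,72],[-122,143,-107,0,0,72],[-122,143,-107,0,0,72],[-122,143,-107,0,0,72]]
  ]
}}

```text
time: 10.55
ee_pos: [0.6018, 0.0226, 0.1094]
ee_rot: [-0.0, 0.76, 0.65, -0.0]
wrist_force: [0.1, -0.5, 0.3]
width: 0.182
finger_force: 30.0
```

```bash
python3 - <<'E'
from h import *
go(602.9,23.6,11,-8.9)
E
```

```text
row [ 1.2  1.  98.4] [-0.1  0.   0. ] | tcp [601.8  22.6 109.4] yaw -8.9 t 10.55 q7 0.02 w 16.0 F [ 0.1 -0.5  0.3]
```

Emit:
{"fn": "carry_out", "kwargs": {
  "rows": [
    [[1,1,40,0,0,0],[1,1,70,0,0,0],[1,1,85,0,0,0],[1,1,94,0,0,0],[1,1,98,0,0,0],[1,1,98,0,0,0],[1,1,98,0,0,0]]
  ]
}}

```text
time: 11.25
ee_pos: [0.6046, 0.0239, 0.0127]
ee_rot: [0.0, 0.761, 0.649, 0.001]
wrist_force: [0.2, -0.2, -0.2]
width: 0.179
finger_force: 30.0
```

Emit:
{"fn": "carry_out", "kwargs": {
  "rows": [
    [[0,0,0,0,0,0],[0,0,0,0,0,0],[0,0,0,0,0,0],[0,0,-10,0,0,0],[0,0,-45,0,0,0],[0,0,-90,0,0,0],[0,0,-135,0,0,0],[0,0,-135,0,0,0]]
  ],
  "grip": 0.6
}}

```text
time: 12.05
ee_pos: [0.6074, 0.0234, 0.1536]
ee_rot: [0.003, 0.761, 0.649, 0.004]
wrist_force: [1.4, 0.5, 0.4]
width: 0.4
finger_force: 0.0
```

```bash
python3 - <<'E'
from h import *
s=snap('top');P=cloud(s)
w=snap('wrist','w3');W=cloud(w)
c=np.array([610.4,71.]);Rb=Ro.from_euler('z',8.9,degrees=True).as_matrix()[:2,:2]
for nm,cl,sh in(('top',P,[2.6,.3]),('wrist',W,[0,0])):
    L=(cl[...,:2]*1000+sh-c)@Rb.T;z=cl[...,2]*1000
    for n,y0 in(('quoin',48),('wedge',-48)):
        m=(abs(L[...,0])<24)&(abs(L[...,1]-y0)<40)&(z>19.5)&(z<34)
        if m.sum()>20:
            q=L[m];print(nm,n,m.sum(),cv2.minAreaRect(q.astype('float32')),np.percentile(z[m],[50,90]).round(1))
go(563.4,-229,150,101.5)
E
```

```text
top wedge 64 ((-2.269826889038086, -52.70973587036133), (41.950164794921875, 61.72126770019531), 5.5162034034729) [27.7 29.6]
wrist quoin 943 ((1.771439552307129, 49.328369140625), (43.85798645019531, 21.596336364746094), 89.85493469238281) [25.6 26.5]
wrist wedge 771 ((2.778240203857422, -46.01435852050781), (59.400550842285156, 15.12304973602295), 89.2900161743164) [27.2 28.1]
row [-256.5   -0.9   -2. ] [ 0.1 -0.2 69.5] | tcp [604.5  24.2 148.3] yaw -9.0 t 12.15 q7 -0.0 w 35.3 F [-0.3  0.7 -0.6]
```

Both measured tops (26 and 28 mm) show the quoin and wedge fully down. Next, the divider.

Emit:
{"fn": "carry_out", "kwargs": {
  "rows": [
    [[-28,0,0,0,0,8],[-56,0,0,0,0,16],[-84,0,0,0,0,24],[-112,0,0,0,0,32],[-140,0,0,0,0,40],[-168,0,0,0,0,48],[-196,0,0,0,0,56],[-224,0,15,0,0,63],[-256,-1,28,0,0,69.5],[-256,-1,28,0,0,69.5],[-256,-1,28,0,0,69.5],[-256,-1,28,0,0,69.5]]
  ],
  "grip": 0.4
}}

```text
time: 13.35
ee_pos: [0.5628, -0.2274, 0.1181]
ee_rot: [-0.0, 0.995, 0.101, -0.0]
wrist_force: [0.0, 0.3, 1.0]
width: 0.601
finger_force: 0.0
```

```bash
python3 - <<'E'
from h import *
s=snap('wrist','w4');P=cloud(s);np.savez('w4',**s)
c=np.array([563.4,-229]);L=(P[...,:2]*1000-c);z=P[...,2]*1000;ok=s['z_map']>0
g=ok&(z>30)&(z<40)&(abs(L[...,0])<45)&(abs(L[...,1])<30)
print('grip',g.sum(),cv2.minAreaRect(P[g][:,:2].astype('float32')*1000),np.median(z[g]) if g.any() else 0)
b=ok&(z>9)&(z<15)&(abs(L[...,0])<110)&(abs(L[...,1])<130)
print('board',b.sum(),cv2.minAreaRect(P[b][:,:2].astype('float32')*1000),np.median(z[b]))
go(563.4,-229,15,101.5)
E
```

```text
grip 522 ((563.3626708984375, -228.85899353027344), (43.32087707519531, 11.256421089172363), 11.378353118896484) 35.18301125980257
board 11687 ((585.722412109375, -247.27529907226562), (148.90359497070312, 240.86549377441406), 11.739105224609375) 11.736008022310308
row [  0.    1.9 103.4] [-0.1  0.   0.1] | tcp [ 563.  -227.2  118.4] yaw -78.4 t 13.4 q7 -0.58 w 52.5 F [ 0.5 -0.4  0.5]
```

View pics/w4.png

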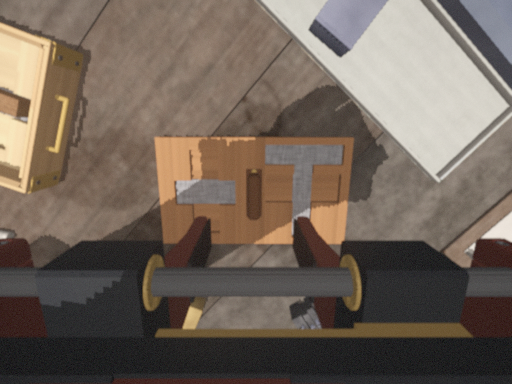

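The divider's grip is at (254,195), midway between the fingers and matching the estimate.

Emit:
{"fn": "carry_out", "kwargs": {
  "rows": [
    [[0,1.7,45,0,0,0],[0,1.7,80,0,0,0],[0,1.7,97,0,0,0],[0,1.7,103,0,0,0],[0,1.7,103,0,0,0]]
  ]
}}

```text
time: 13.9
ee_pos: [0.5633, -0.2301, 0.0159]
ee_rot: [0.0, 0.995, 0.1, -0.0]
wrist_force: [0.2, -0.0, 0.3]
width: 0.6
finger_force: 0.0
```

Emit:
{"fn": "carry_out", "kwargs": {
  "rows": [
    [[0,0,0,0,0,0],[0,0,0,0,0,0],[0,0,0,0,0,0],[0,0,0,0,0,0],[0,0,0,0,0,0],[0,0,0,0,0,0],[0,0,0,0,0,0],[0,0,0,0,0,0]]
  ],
  "grip": 1
}}

```text
time: 14.7
ee_pos: [0.5631, -0.2302, 0.0158]
ee_rot: [-0.0, 0.995, 0.1, 0.0]
wrist_force: [-1.2, 1.8, 4.7]
width: 0.134
finger_force: 30.0
```

```bash
python3 - <<'E'
from h import *
go(610.4,71,130,81.1)
E
```

```text
row [ 106.3 -285.8 -114. ] [-0.  -0.  20.4] | tcp [ 563.1 -230.2   15.8] yaw -78.5 t 14.7 q7 -0.48 w 11.8 F [-1.2  1.8  4.7]
```

Emit:
{"fn": "carry_out", "kwargs": {
  "rows": [
    [[0,0,-15,0,0,0],[0,0,-45,0,0,0],[0,0,-80,0,0,0],[5,-12,-105,0,0,1],[14,-38,-114,0,0,3],[26,-70,-114,0,0,5],[39,-105,-114,0,0,8],[52,-140,-114,0,0,10.5],[65,-175,-114,0,0,13],[78,-210,-114,0,0,15.5],[90,-240,-114,0,0,18],[98,-264,-114,0,0,19.5],[104,-280,-114,0,0,20.4],[106,-286,-114,0,0,20.4],[106,-286,-114,0,0,20.4],[106,-286,-114,0,0,20.4],[106,-286,-114,0,0,20.4]]
  ]
}}

```text
time: 16.4
ee_pos: [0.6098, 0.0693, 0.13]
ee_rot: [0.0, 0.997, -0.079, 0.0]
wrist_force: [0.0, -0.6, -3.6]
width: 0.138
finger_force: 30.0
```

```bash
python3 - <<'E'
from h import *
s=snap('wrist','w5');np.savez('w5',**s);t=snap('top');np.savez('t5',**t)
go(610.4,71,48.5,81.1)
E
```

```text
row [ 0.3 -1.4 81.4] [ 0.  -0.  -0.1] | tcp [609.9  69.7 129.9] yaw -99.0 t 16.5 q7 -1.36 w 11.6 F [ 0.4 -0.3 -3.5]
```

View pics/w5.png

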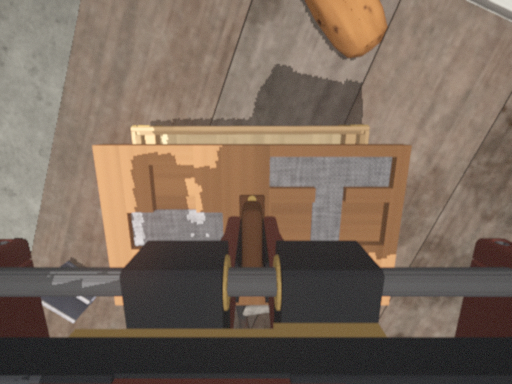

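The wrist view shows the held board's far edge from (95,145) to (411,145) and the box's far rim from (131,126) to (369,126), both level and roughly concentric.

```bash
python3 - <<'E'
from h import *
s=dict(np.load('w5.npz'));P=cloud(s);z=P[...,2]*1000
c=np.array([610.4,71.]);Rb=Ro.from_euler('z',8.9,degrees=True).as_matrix()[:2,:2]
L=(P[...,:2]*1000-c)@Rb.T
hsv=cv2.cvtColor(s['color'],cv2.COLOR_RGB2HSV)
b=(z>112)&(z<132);b[232:]=0
print('board z',np.median(z[b]))
bb=b&(L[...,1]>-200);X=L[bb]
k=X[:,0]>20
print('board y ends',np.percentile(X[k,1],[.2,99.8]),'far x',np.percentile(X[:,0],99.8))
# slope of far edge
cols=range(110,400,10);e=[L[np.argmax(b[:,u]),u] for u in cols];e=np.array(e);print('far edge slope deg',np.degrees(np.polyfit(e[:,1],e[:,0],1)[0]),np.median(e[:,0]))
r=(z>39)&(z<48);r[:115]=0;r[144:]=0;r[:,:120]=0;r[:,380:]=0
X=L[r];print('rim',r.sum(),np.percentile(X[:,1],[.5,99.5]),'x far',np.percentile(X[:,0],[.5,99.5]))
e=np.array([L[115+np.argmax(r[115:,u]),u] for u in range(140,362,10)]);print('rim slope',np.degrees(np.polyfit(e[:,1],e[:,0],1)[0]),np.median(e[:,0]))
E
```

```text
board z 124.83483362336756
board y ends [-97.44198835  95.79134789] far x 56.224736784296795
far edge slope deg 0.16609214365543118 55.956847212770704
rim 2083 [-105.38879365  107.02579271] x far [51.79625664 66.81975674]
rim slope 0.11766985684684693 65.71713163013581
```

Emit:
{"fn": "carry_out", "kwargs": {
  "rows": [
    [[0.3,-1.5,20,0,0,0],[0.3,-1.5,40,0,0,0],[0.3,-1.5,54,0,0,0],[0.3,-1.5,62,0,0,0],[0.3,-1.5,67,0,0,0],[0.3,-1.5,71,0,0,0],[0.3,-1.5,74,0,0,0],[0.3,-1.5,76,0,0,0],[0.3,-1.5,76,0,0,0]]
  ]
}}

```text
time: 17.4
ee_pos: [0.6106, 0.0725, 0.0537]
ee_rot: [-0.0, 0.997, -0.078, 0.0]
wrist_force: [0.4, 0.6, -2.3]
width: 0.134
finger_force: 30.0
```

Emit:
{"fn": "carry_out", "kwargs": {
  "rows": [
    [[0,0,1.5,0,0,0],[0,0,3,0,0,0],[0,0,4.5,0,0,0],[0,0,5.5,0,0,0],[0,0,5.5,0,0,0],[0,0,5.5,0,0,0]]
  ]
}}

```text
time: 18.0
ee_pos: [0.6105, 0.0724, 0.0482]
ee_rot: [0.0, 0.997, -0.078, -0.0]
wrist_force: [-0.0, 0.5, -3.9]
width: 0.136
finger_force: 30.0
```

Emit:
{"fn": "carry_out", "kwargs": {
  "rows": [
    [[0,0,0.5,0,0,0],[0,0,0.5,0,0,0],[0,0,0.5,0,0,0],[0,0,0.5,0,0,0],[0,0,-25,0,0,0],[0,0,-70,0,0,0],[0,0,-100,0,0,0],[0,0,-100,0,0,0]]
  ],
  "grip": 0.6
}}

```text
time: 18.8
ee_pos: [0.6129, 0.072, 0.1524]
ee_rot: [-0.001, 0.997, -0.078, 0.003]
wrist_force: [0.2, -0.6, 0.1]
width: 0.396
finger_force: 0.0
```

```bash
python3 - <<'E'
from h import *
s=snap('wrist','w6');np.savez('w6',**s);P=cloud(s);z=P[...,2]*1000
c=np.array([610.4,71.]);Rb=Ro.from_euler('z',8.9,degrees=True).as_matrix()[:2,:2]
L=(P[...,:2]*1000-c)@Rb.T
h=cv2.cvtColor(s['color'],cv2.COLOR_RGB2HSV)
for x,y in((10,80),(50,80),(50,0),(50,-90),(10,-90),(30,30),(62.5,50),(62.5,-50)):
    m=(abs(L[...,0]-x)<3)&(abs(L[...,1]-y)<3)&(s['z_map']>0);print((x,y),m.sum(),np.median(z[m]).round(1) if m.any() else '')
m=((h[...,1]<60)&(abs(z-38)<3)&(abs(L[...,0])<60)&(abs(L[...,1])<97)).astype('uint8')
n,l,st,_=cv2.connectedComponentsWithStats(m)
for i in range(1,n):
    if st[i,4]>150:
        r=cv2.minAreaRect(L[l==i].astype('float32'));print('felt',st[i,4],np.round(r[0],1),np.round(r[1],1),round(r[2],1),L[l==i].min(0).round(1),L[l==i].max(0).round(1))
print(P[192,256])
go(459.6,67.8+5,140,0.9)
E
```

```text
(10, 80) 22 37.8
(50, 80) 35 43.8
(50, 0) 36 43.9
(50, -90) 37 43.6
(10, -90) 32 43.8
(30, 30) 558 256.3
(62.5, 50) 37 43.5
(62.5, -50) 37 43.2
felt 2514 [  0.3 -47.9] [95.6 77.8] 0.0 [-47.5 -86.8] [48.1 -8.9]
felt 1331 [ 0.3 52.9] [61.7 25.7] 89.6 [-12.6  22. ] [13.2 83.7]
[0.61911359 0.06796335 0.06628354]
row [-150.3   23.3    9.6] [-0.2 -0.1 80.2] | tcp [611.7  72.5 150.1] yaw -98.9 t 18.85 q7 -1.38 w 35.3 F [-0.5  0.   0.2]
```

View pics/w6.png

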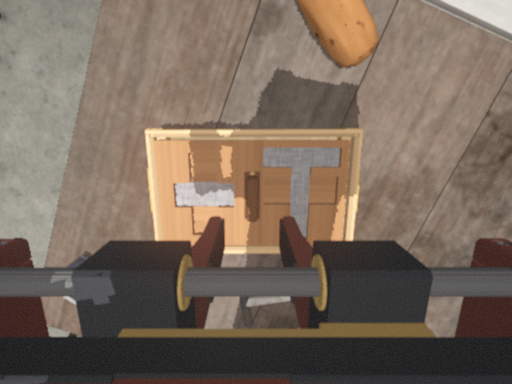

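Divider is flush (board 43.6–43.9 mm, rim 43.4 mm). Now the key.

Emit:
{"fn": "carry_out", "kwargs": {
  "rows": [
    [[-13,2,0,0,0,-8.4],[-26,4,0,0,0,-16.8],[-39,6,0,0,0,-25.2],[-52,8,0,0,0,-33.6],[-65,10,0,0,0,-42],[-78,12,0,0,0,-50.4],[-91,14,0,0,0,-58.8],[-104,16,0,0,0,-67],[-117,18,10,0,0,-75.5],[-130,20,25,0,0,-84],[-143,22,40,0,0,-92.4],[-150,23,45,0,0,-99.8],[-150,23,45,0,0,-99.8],[-150,23,45,0,0,-99.8]]
  ],
  "grip": 0.4
}}

```text
time: 20.25
ee_pos: [0.4588, 0.073, 0.1029]
ee_rot: [-0.0, 0.703, 0.711, -0.0]
wrist_force: [0.1, -0.8, 0.5]
width: 0.6
finger_force: 0.0
```

```bash
python3 - <<'E'
from h import *
s=snap('wrist','w7');np.savez('w7',**s);P=cloud(s);z=P[...,2]*1000
u=s['R']@np.array([.4596,.09,.012])+s['t'];px=(u[0]/u[2]*s['fx']+s['cx'],u[1]/u[2]*s['fy']+s['cy']);print(px,comp(s,px,zmax=.03))
m=(z>5)&(z<16)&(abs(P[...,0]*1000-460)<50)&(abs(P[...,1]*1000-68)<60)&(s['z_map']>0)
Q=P[m]*1000
k=Q[:,1]<95
for lo in range(20,120,10):
    q=Q[(Q[:,1]>=lo)&(Q[:,1]<lo+10)]
    if len(q): print(lo,len(q),q[:,0].min().round(1),q[:,0].max().round(1),q[:,1].max().round(1),q[:,2].max().round(1))
go(459.6,72.6,3,0.9)
E
```

```text
(np.float64(251.5093996903644), np.float64(179.41491568235784)) (array([459.8,  67.6]), array([90.3, 69.5]), -89.5, np.float64(11.4), 1691)
20 63 454.6 463.9 30.0 11.3
30 94 454.5 463.8 39.9 12.0
40 97 454.5 464.7 50.0 12.4
50 105 454.4 464.5 60.0 11.8
60 104 454.4 464.4 69.8 12.4
70 109 454.3 464.2 79.8 11.9
80 112 454.2 464.1 89.9 12.1
90 113 454.2 463.9 99.9 12.3
100 651 424.7 494.2 110.0 13.2
110 250 424.8 494.1 112.7 12.4
row [ -0.4   0.4 100.1] [ 0.   0.  -0.2] | tcp [459.2  73.  103.1] yaw 0.7 t 20.3 q7 0.03 w 52.8 F [-0.3 -0.6 -0.6]
```

Emit:
{"fn": "carry_out", "kwargs": {
  "rows": [
    [[-0.4,0.2,45,0,0,0],[-0.4,0.2,80,0,0,0],[-0.4,0.2,95,0,0,0],[-0.4,0.2,100,0,0,0],[-0.4,0.2,100,0,0,0]]
  ]
}}

```text
time: 20.8
ee_pos: [0.4593, 0.0724, 0.0029]
ee_rot: [0.0, 0.702, 0.712, -0.0]
wrist_force: [-0.5, 0.8, -0.1]
width: 0.597
finger_force: 0.0
```

Emit:
{"fn": "carry_out", "kwargs": {
  "rows": [
    [[0,0,0,0,0,0],[0,0,0,0,0,0],[0,0,0,0,0,0],[0,0,0,0,0,0],[0,0,0,0,0,0],[0,0,0,0,0,0],[0,0,0,0,0,0],[0,0,0,0,0,0]]
  ],
  "grip": 1
}}

```text
time: 21.6
ee_pos: [0.459, 0.0727, 0.0033]
ee_rot: [-0.0, 0.702, 0.712, 0.0]
wrist_force: [-1.6, 0.2, 3.9]
width: 0.113
finger_force: 30.0
```

```bash
python3 - <<'E'
from h import *
Rb=Ro.from_euler('z',-8.9,degrees=True).as_matrix()[:2,:2]
t=np.array([610.4,71])+Rb@np.array([.3+5,-47.8]);print(t)
go(*t,130,81.1)
E
```

```text
[608.24103082  22.95555337]
row [ -52.   148.5 -126.7] [  0.   -0.  -80.2] | tcp [459.   72.7   3.3] yaw 0.9 t 21.6 q7 0.19 w 9.9 F [-1.6  0.2  3.9]
```

Emit:
{"fn": "carry_out", "kwargs": {
  "rows": [
    [[0,0,-15,0,0,0],[0,0,-45,0,0,0],[0,0,-80,0,0,6],[-3,9,-112,0,0,14],[-8,22,-127,0,0,22],[-13,37,-127,0,0,30],[-18,52,-127,0,0,38],[-23,67,-127,0,0,46],[-28,82,-127,0,0,54],[-33,97,-127,0,0,62],[-38,112,-127,0,0,70],[-43,125,-127,0,0,78],[-48,137,-127,0,0,86],[-51,145,-127,0,0,94],[-52,148,-127,0,0,99.8],[-52,148,-127,0,0,99.8],[-52,148,-127,0,0,99.8]]
  ]
}}

```text
time: 23.3
ee_pos: [0.6073, 0.0229, 0.1296]
ee_rot: [0.0, 0.997, -0.076, -0.001]
wrist_force: [-0.1, -0.7, -1.4]
width: 0.117
finger_force: 30.0
```

```bash
python3 - <<'E'
from h import *
s=snap('wrist','w8');np.savez('w8',**s);P=cloud(s);z=P[...,2]*1000
c=np.array([610.4,71.]);Rb=Ro.from_euler('z',8.9,degrees=True).as_matrix()[:2,:2]
L=(P[...,:2]*1000-c)@Rb.T
m=(z>124)&(z<146)&(L[...,0]>25)&(L[...,0]<65)&(abs(L[...,1]+48)<60);m[260:]=0
Q=L[m];print('crossbar',m.sum(),cv2.minAreaRect(Q.astype('float32')),Q.min(0),Q.max(0),np.median(z[m]))
go(608.3,23,43,81.1)
E
```

```text
crossbar 2509 ((34.93425750732422, -46.785621643066406), (69.3934326171875, 19.826509475708008), 89.95746612548828) [ 25.01978626 -81.48812681] [ 44.86567899 -12.09443715] 136.2004643851865
row [ 1.1 -0.2 86.8] [0.  0.  0.1] | tcp [607.3  23.  129.8] yaw -98.8 t 23.35 q7 -1.26 w 10.6 F [ 0.7 -0.5 -1.3]
```

View pics/w8.png

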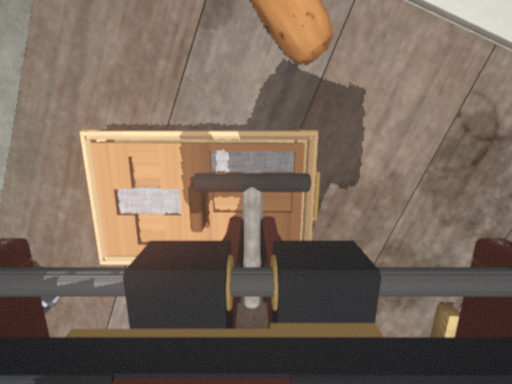

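The held key is level and square; its crossbar (252,182) sits over the T slot, 1 mm off in y.

Emit:
{"fn": "carry_out", "kwargs": {
  "rows": [
    [[0.5,1,30,0,0,0],[0.5,1,55,0,0,0],[0.5,1,68,0,0,0],[0.5,1,76,0,0,0],[0.5,1,80,0,0,0],[0.5,1,83,0,0,0],[0.5,1,85.5,0,0,0],[0.5,1,87.5,0,0,0],[0.5,1,88,0,0,0],[0.5,1,88,0,0,0]]
  ]
}}

```text
time: 24.35
ee_pos: [0.6082, 0.0219, 0.0423]
ee_rot: [-0.0, 0.997, -0.078, 0.0]
wrist_force: [-0.4, -0.4, -0.5]
width: 0.118
finger_force: 30.0
```

```bash
python3 - <<'E'
from h import *
go(608.3,23,41.5,81.1)
E
```

```text
row [-0.  -1.1  0.8] [-0. -0. -0.] | tcp [608.2  21.9  42.3] yaw -98.9 t 24.35 q7 -1.18 w 10.4 F [-0.4 -0.4 -0.5]
```

Emit:
{"fn": "carry_out", "kwargs": {
  "rows": [
    [[0,0,0,0,0,0],[0,0,0,0,0,0],[0,0,0,0,0,0],[0,0,-10,0,0,0],[0,0,-45,0,0,0],[0,0,-90,0,0,0],[0,0,-100,0,0,0],[0,0,-100,0,0,0]]
  ],
  "grip": 0.65
}}

```text
time: 25.15
ee_pos: [0.6093, 0.0217, 0.1445]
ee_rot: [-0.001, 0.997, -0.078, 0.002]
wrist_force: [-0.3, -0.0, -0.2]
width: 0.349
finger_force: 0.0
```

```bash
python3 - <<'E'
from h import *
s=snap('wrist','w9');np.savez('w9',**s);P=cloud(s);z=P[...,2]*1000
c=np.array([610.4,71.]);Rb=Ro.from_euler('z',8.9,degrees=True).as_matrix()[:2,:2]
L=(P[...,:2]*1000-c)@Rb.T
m=(z>46.5)&(z<56)&(L[...,0]>-60)&(L[...,0]<55)&(L[...,1]<-8)&(L[...,1]>-95)
Q=L[m];print('key',m.sum(),cv2.minAreaRect(Q.astype('float32')),Q.min(0),Q.max(0),np.percentile(z[m],[50,95,100]))
for x,y in((38,-80),(38,-48),(38,-18),(25,-48),(10,-48),(-5,-48),(-25,-48),(-40,-48),(50,-90),(-50,-80),(50,85)):
    k=(abs(L[...,0]-x)<3)&(abs(L[...,1]-y)<4);print((x,y),k.sum(),np.percentile(z[k],90).round(1) if k.any() else '')
go(397.1,-185.8,100,-10.4+90)
E
```

```text
key 1378 ((0.19298553466796875, -48.16606140136719), (89.34703826904297, 69.42718505859375), 0.04506393149495125) [-44.47816386 -82.84918593] [ 44.87474349 -13.42116792] [48.42993638 49.76534076 51.17263635]
(38, -80) 1625 248.6
(38, -48) 267 240.9
(38, -18) 1627 248.7
(25, -48) 315 252.6
(10, -48) 48 49.5
(-5, -48) 44 49.2
(-25, -48) 39 49.4
(-40, -48) 38 48.9
(50, -90) 52 44.4
(-50, -80) 0 
(50, 85) 50 44.4
row [-176.6  238.2   42.3] [-0.1 -0.1  1.5] | tcp [608.3  22.1 142.7] yaw -98.9 t 25.2 q7 -1.27 w 30.9 F [ 0.4  0.2 -0.3]
```

View pics/w9.png

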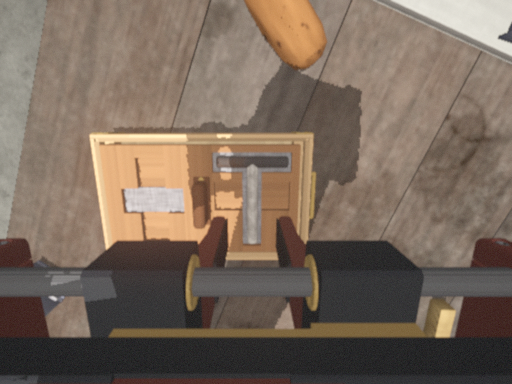

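The key is seated: its bar at (252,162) and shank at (252,205) lie centred in the recess, tops at 49–50 mm as expected. Now the yellow rule.

Emit:
{"fn": "carry_out", "kwargs": {
  "rows": [
    [[-25,34,0,0,0,0],[-52,70,0,0,0,0],[-80,108,0,0,0,1.5],[-108,146,0,0,0,1.5],[-136,184,20,0,0,1.5],[-160,216,35,0,0,1.5],[-177,238,42,0,0,1.5],[-177,238,42,0,0,1.5],[-177,238,42,0,0,1.5]]
  ],
  "grip": 0.3
}}

```text
time: 26.1
ee_pos: [0.3957, -0.1856, 0.0995]
ee_rot: [-0.0, 0.996, -0.092, -0.001]
wrist_force: [1.8, 0.5, 1.1]
width: 0.703
finger_force: 0.0
```

```bash
python3 - <<'E'
from h import *
s=snap('wrist')
u=s['R']@np.array([.397,-.186,.022])+s['t'];px=(u[0]/u[2]*s['fx']+s['cx'],u[1]/u[2]*s['fy']+s['cy']);r=comp(s,px,zmax=.04);print(px,r,s['color'][int(px[1]),int(px[0])])
go(*r[0],3,r[2]+90)
E
```

```text
(np.float64(252.87473563922825), np.float64(199.2657161706734)) (array([ 397.5, -185.7]), array([53.5, 17.9]), -10.4, np.float64(23.1), 1135) [167 140  96]
row [ 1.1  0.2 96.7] [ 0.  0. -0.] | tcp [ 396.5 -185.3   99.7] yaw -100.4 t 26.15 q7 -0.83 w 61.8 F [ 0.8  0.9 -0.5]
```

Emit:
{"fn": "carry_out", "kwargs": {
  "rows": [
    [[1,0,45,0,0,0],[1,0,78,0,0,0],[1,0,92,0,0,0],[1,0,96.5,0,0,0],[1,0,96.5,0,0,0]]
  ]
}}

```text
time: 26.65
ee_pos: [0.3977, -0.1856, 0.0033]
ee_rot: [0.0, 0.996, -0.09, -0.0]
wrist_force: [0.2, -0.1, 0.2]
width: 0.701
finger_force: 0.0
```

Emit:
{"fn": "carry_out", "kwargs": {
  "rows": [
    [[0,0,0,0,0,0],[0,0,0,0,0,0],[0,0,0,0,0,0],[0,0,0,0,0,0],[0,0,0,0,0,0],[0,0,0,0,0,0],[0,0,0,0,0,0],[0,0,0,0,0,0]]
  ],
  "grip": 1
}}

```text
time: 27.45
ee_pos: [0.3974, -0.186, 0.0038]
ee_rot: [-0.0, 0.996, -0.091, 0.0]
wrist_force: [-0.4, 0.9, 4.9]
width: 0.207
finger_force: 30.0
```

```bash
python3 - <<'E'
from h import *
Rb=Ro.from_euler('z',-8.9,degrees=True).as_matrix()[:2,:2]
t=np.array([610.4,71])+Rb@np.array([.3,52.5]);print(t)
go(*t,130,-8.9)
E
```

```text
[618.81868324 122.82147984]
row [ 161.9 -343.9 -126.1] [-0.   0.  88.5] | tcp [ 397.4 -186.     3.8] yaw -100.4 t 27.45 q7 -0.63 w 18.2 F [-0.4  0.9  4.9]
```

Emit:
{"fn": "carry_out", "kwargs": {
  "rows": [
    [[0,0,-20,0,0,0],[0,0,-60,0,0,0],[5,-10,-100,0,0,-6],[16,-30,-126,0,0,-13],[30,-56,-126,0,0,-20],[46,-84,-126,0,0,-28],[62,-114,-126,0,0,-36],[78,-144,-126,0,0,-44],[94,-174,-126,0,0,-52],[110,-204,-126,0,0,-60],[126,-232,-126,0,0,-68],[140,-260,-126,0,0,-76],[152,-284,-126,0,0,-84],[160,-298,-126,0,0,-91.5],[163,-304,-126,0,0,-91.5],[163,-304,-126,0,0,-91.5],[163,-304,-126,0,0,-91.5]]
  ]
}}

```text
time: 29.15
ee_pos: [0.612, 0.0822, 0.1294]
ee_rot: [0.0, 0.761, 0.648, -0.001]
wrist_force: [-0.3, -0.3, -0.6]
width: 0.208
finger_force: 30.0
```

```bash
python3 - <<'E'
from h import *
s=snap('wrist','w10');P=cloud(s);z=P[...,2]*1000
h=cv2.cvtColor(s['color'],cv2.COLOR_RGB2HSV)
c=np.array([610.4,71.]);Rb=Ro.from_euler('z',8.9,degrees=True).as_matrix()[:2,:2]
L=(P[...,:2]*1000-c)@Rb.T
m=((h[...,1]<60)&(abs(z-38)<3)&(abs(L[...,0])<30)&(L[...,1]<97)&(L[...,1]>12)).astype('uint8')
n,l,st,_=cv2.connectedComponentsWithStats(m);i=1+np.argmax(st[1:,4]);print('felt',cv2.minAreaRect(L[l==i].astype('float32')),L[l==i].min(0),L[l==i].max(0))
m=(z>140)&(z<152)&(abs(L[...,0])<9.9)&(abs(L[...,1]-12)<45);Q=L[m]
if m.any(): print('rule',m.sum(),cv2.minAreaRect(Q.astype('float32')),Q.min(0),Q.max(0),np.median(z[m]))
go(618.8,122.8,42,-8.9)
E
```

```text
felt ((0.38170814514160156, 51.84270095825195), (60.94605255126953, 26.560354232788086), 89.72266387939453) [-12.95068593  21.42547462] [13.62320857 82.37094648]
rule 2213 ((-0.03874969482421875, 17.929519653320312), (19.60172462463379, 41.1057243347168), 0.0048585208132863045) [-9.84007331 -2.62305148] [ 9.76260566 38.48188389] 147.70662724367875
row [41.3  0.3 87.5] [-0.   0.  -0.2] | tcp [612.   82.2 129.5] yaw -9.1 t 29.2 q7 -0.05 w 17.7 F [-0.  -0.8 -0.4]
```

View pics/w10.png

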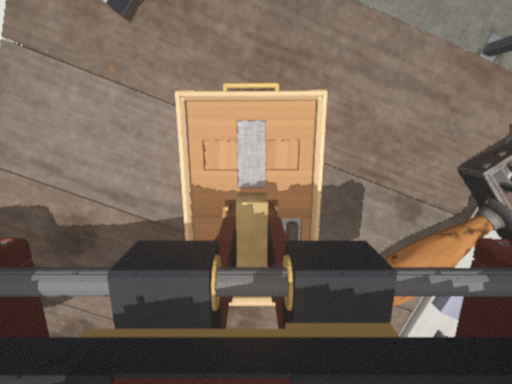

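The rule is held level, with its far end at (252,197) in line with the felt recess at (251,153).

Emit:
{"fn": "carry_out", "kwargs": {
  "rows": [
    [[20,0.5,0,0,0,0],[36,0.5,15,0,0,0],[40.5,0.5,45,0,0,0],[40.5,0.5,65,0,0,0],[40.5,0.5,75,0,0,0],[40.5,0.5,80,0,0,0],[40.5,0.5,83.5,0,0,0],[40.5,0.5,86,0,0,0],[40.5,0.5,87.2,0,0,0],[40.5,0.5,87.2,0,0,0]]
  ]
}}

```text
time: 30.2
ee_pos: [0.6197, 0.1234, 0.0429]
ee_rot: [0.0, 0.76, 0.65, 0.0]
wrist_force: [0.6, 0.7, -1.5]
width: 0.204
finger_force: 30.0
```

Emit:
{"fn": "carry_out", "kwargs": {
  "rows": [
    [[0,0,0,0,0,0],[0,0,0,0,0,0],[0,0,0,0,0,0],[0,0,-10,0,0,0],[0,0,-45,0,0,0],[-30,0,-90,0,0,0],[-60,0,-110,0,0,0],[-60,0,-110,0,0,0],[-60,0,-110,0,0,0]]
  ],
  "grip": 0.6
}}

```text
time: 31.1
ee_pos: [0.6105, 0.0635, 0.1539]
ee_rot: [0.0, 0.761, 0.649, 0.001]
wrist_force: [0.1, -0.3, -0.1]
width: 0.404
finger_force: 0.0
```

```bash
python3 - <<'E'
from h import *
s=snap('wrist','w11');P=cloud(s);z=P[...,2]*1000
c=np.array([610.4,71.]);Rb=Ro.from_euler('z',8.9,degrees=True).as_matrix()[:2,:2]
L=(P[...,:2]*1000-c)@Rb.T
m=(z>50)&(z<65)&(abs(L[...,0])<30)&(L[...,1]<97)&(L[...,1]>15);Q=L[m]
print('rule',m.sum(),cv2.minAreaRect(Q.astype('float32')),np.percentile(z[m],[5,50,95]))
go(500,60,200,-8.9)
E
```

```text
rule 1157 ((1.7146410942077637, 52.78460693359375), (17.448434829711914, 53.556396484375), 0.2882813513278961) [58.97831114 60.18006461 61.2787906 ]
row [ -21.7 -107.9  -47.3] [ 0.  -0.1 -0. ] | tcp [610.   64.8 152.7] yaw -8.9 t 31.15 q7 -0.04 w 35.3 F [-0.3  0.6  0.4]
```

View pics/w11.png

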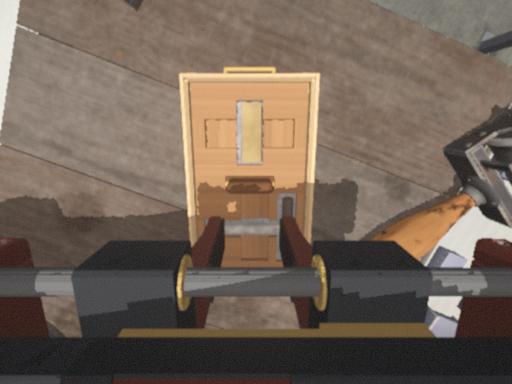

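The rule lies flat in its recess at (250,132), top at 60 mm (38+22), with the key beside it. I'll back off, check once more and hand in.

Emit:
{"fn": "carry_out", "kwargs": {
  "rows": [
    [[-10,-30,-20,0,0,0],[-22,-70,-47,0,0,0],[-22,-108,-47,0,0,0],[-22,-108,-47,0,0,0],[-22,-108,-47,0,0,0],[-22,-108,-47,0,0,0]]
  ]
}}

```text
time: 31.75
ee_pos: [0.5008, 0.06, 0.1992]
ee_rot: [0.0, 0.759, 0.651, -0.0]
wrist_force: [0.9, 0.2, -0.4]
width: 0.395
finger_force: 0.0
```

```bash
python3 - <<'E'
from h import *
s=snap('scene','s2');P=cloud(s);z=P[...,2]*1000
c=np.array([610.4,71.]);Rb=Ro.from_euler('z',8.9,degrees=True).as_matrix()[:2,:2]
L=(P[...,:2]*1000-c)@Rb.T
for x,y in((50,85),(50,0),(50,-92),(-50,85),(-50,0),(-50,-92),(0,50),(38,-48),(-25,-48),(62.5,0)):
    k=(abs(L[...,0]-x)<4)&(abs(L[...,1]-y)<4);print((x,y),k.sum(),np.median(z[k]).round(1) if k.any() else '')
print(bot.finish_job())
E
```

```text
(50, 85) 2 45.3
(50, 0) 8 44.6
(50, -92) 5 43.4
(-50, 85) 5 44.6
(-50, 0) 6 43.5
(-50, -92) 9 43.7
(0, 50) 4 60.3
(38, -48) 4 48.8
(-25, -48) 14 320.7
(62.5, 0) 8 42.8
the job is handed in; nothing more can be done
None
```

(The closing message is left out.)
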